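Isolate the feeder, load its roller modules and lock them with the pin

TASK

First switch the feeder off by sweeping all the red paddles of the isolator bank fully over. Then set every blue roller module upright in the channel of the feeder rail, side by side with their bores in line, and after that thread the lock pin through the near cheek, all the modules and the far cheek until its orange handle is hard up against the cheek. The pin goes in from the end of the rail nearest the switch bank; do not knock over or shove away the oil bottle or the motor.

Things in the scene. Friction and masses are not known exactly. Their poses are not given: they have to be found in the camera images.
- rail: Fixed aluminium bar 60 x 188 x 40 mm (x, y, z), open channel along its y on top: floor 40 mm above the origin, side walls 10 mm high, 46 mm apart. A steel cheek at each end (y = 82 to 94 mm either way, 60 mm wide, top 82 mm up) has a round 16 mm hole at x = 0, z = 60 mm. The pin enters at the -y end, moving to +y. Origin: centre of the underside.
- rail_entry (a point): Centre of the pin hole on the outer face of the -y cheek, where the pin enters (60 mm above the bench).
- rail_exit (a point): Centre of the pin hole on the outer face of the +y cheek, where the pin tip comes out.
- pin: Lock pin, 0.13 kg: round steel shaft, 12 mm diameter, 203 mm long along its +y (last 12 mm tapered to 5 mm), behind it an orange block handle 24 mm wide (x), y = -45 to 0, z = -6 to +20 mm. Origin: on the shaft axis at the handle's front face, which bears on the cheek when home. Lies flat on the bench, z up, origin 6 mm up.
- pin_tip (a point): Tip of the pin, 203 mm from the pin's origin along its +y.
- bank: Isolator switch bank, fixed to the bench: a grey housing 200 x 60 x 40 mm (x, y, z) with four red paddle switches in one row along its x, at x = -66, -22, 22, 66 mm. Origin at the centre of its underside.
- module0: Roller module 0 (may be absent): blue block 42 x 34 x 42 mm (x, y, z), 0.15 kg, with a white 26 mm roller on top (in all 61 mm high) and a round 16 mm bore right through along its y, bore centre 20 mm above its base. Origin at the centre of its base, z up; the same either way round. Flat sides at x = -21 and +21 mm for gripping; it sits in the channel with its y along the rail's y.
- module1: Roller module 1 (may be absent): blue block 42 x 34 x 42 mm (x, y, z), 0.15 kg, with a white 26 mm roller on top (in all 61 mm high) and a round 16 mm bore right through along its y, bore centre 20 mm above its base. Origin at the centre of its base, z up; the same either way round. Flat sides at x = -21 and +21 mm for gripping; it sits in the channel with its y along the rail's y.
- module2: Roller module 2 (may be absent): blue block 42 x 34 x 42 mm (x, y, z), 0.15 kg, with a white 26 mm roller on top (in all 61 mm high) and a round 16 mm bore right through along its y, bore centre 20 mm above its base. Origin at the centre of its base, z up; the same either way round. Flat sides at x = -21 and +21 mm for gripping; it sits in the channel with its y along the rail's y.
- module3: Roller module 3 (may be absent): blue block 42 x 34 x 42 mm (x, y, z), 0.15 kg, with a white 26 mm roller on top (in all 61 mm high) and a round 16 mm bore right through along its y, bore centre 20 mm above its base. Origin at the centre of its base, z up; the same either way round. Flat sides at x = -21 and +21 mm for gripping; it sits in the channel with its y along the rail's y.
- switch0 (a joint): Paddle switch 0 of the bank (counted along the bank's +x), angle in rad. 0 = on: leaning 0.2 rad back to the bank's -x. It hinges at the housing top, falls to the bank's +x by itself once pushed past about 0.8; 1.45 = fully over, off. Paddle 36 mm long, 18 wide, 8 thick; pushing it takes under 1 N.
- switch0_tip (a point): Top end of paddle switch 0; 75 mm above the bench when on, 51 mm when off.
- switch1 (a joint): Paddle switch 1 of the bank (counted along the bank's +x), angle in rad. 0 = on: leaning 0.2 rad back to the bank's -x. It hinges at the housing top, falls to the bank's +x by itself once pushed past about 0.8; 1.45 = fully over, off. Paddle 36 mm long, 18 wide, 8 thick; pushing it takes under 1 N.
- switch1_tip (a point): Top end of paddle switch 1; 75 mm above the bench when on, 51 mm when off.
- switch2 (a joint): Paddle switch 2 of the bank (counted along the bank's +x), angle in rad. 0 = on: leaning 0.2 rad back to the bank's -x. It hinges at the housing top, falls to the bank's +x by itself once pushed past about 0.8; 1.45 = fully over, off. Paddle 36 mm long, 18 wide, 8 thick; pushing it takes under 1 N.
- switch2_tip (a point): Top end of paddle switch 2; 75 mm above the bench when on, 51 mm when off.
- switch3 (a joint): Paddle switch 3 of the bank (counted along the bank's +x), angle in rad. 0 = on: leaning 0.2 rad back to the bank's -x. It hinges at the housing top, falls to the bank's +x by itself once pushed past about 0.8; 1.45 = fully over, off. Paddle 36 mm long, 18 wide, 8 thick; pushing it takes under 1 N.
- switch3_tip (a point): Top end of paddle switch 3; 75 mm above the bench when on, 51 mm when off.
- oil: Oil bottle, 48 mm diameter, 130 mm high, standing; origin at the centre of its base. Leave alone.
- motor: Spare motor, 57 mm square, 84 mm high with its shaft; origin at the centre of its base. Leave alone.
Things that resemble listed ones, but are neither listed nor needed, are in the scene too. What is shaped like the module0 but turquoise or yellow is not meant.

How it is judged:
By the outcome, as a careful person would: the job done as asked, in the order asked, and still so for the second after the job is handed in, with the robot touching nothing.
Of module0, module1, module2, module3 only 3 to 4 are there at a start; the rules pass over those that are not, and their reading is None.
At some moment in a run one of module0, module1, module2, module3 may be knocked a few centimetres aside while the robot is not near it.
Once in a run the grip may slacken for a moment while it holds something.
It also fails if it takes over 208 s, if anything falls off the work surface, if the arm or the gripper's body presses on something with over 40 N, if the wrist force passes 120 N, or if a joint passes its speed limit or range.

ROBOT

A 6-joint arm with a two-finger parallel gripper is mounted at the origin on the work surface. World frame = base frame: x ahead of the robot, y to its left, z up, the work surface at z = 0. Lengths are in m, angles in rad, forces in N, time in s.
With the tool pointing down it reaches from about 0.375 to 0.9 m from the base axis. Payload 3.1 kg.
Tool frame: the origin (TCP) lies midway between the tips of the shut fingers; the grasp point (between the pads) lies 19 mm behind it; z points along the fingers, y is the line along which they close (so a half turn about z gives the same grasp; the last joint's range is limited). The gripper opens to 87 mm and grips with 3 to 60 N. Pads are 19 mm wide; open, the fingers measure 117 mm over their backs; the gripper's body (75 mm by 190 mm) begins 51 mm behind the grasp point.
Start: joints at [-1.528, 0.527, 1.433, -0, 1.181, -0.178], TCP at [0.137, -0.61, 0.223] pointing down, gripper open.
Joint ranges: [-3.08, 3.08], [-0.75, 2.2], [0.22, 2.44], [-1.43, 4.57], [0, 2.65], [-2.85, 2.85]. Speed limits (rad/s): [2.79, 2.79, 3.14, 3.14, 3.14, 3.14].

INTERFACE

Orientations are given as a unit quaternion [x, y, z, w].
In Python, from rig import status, imaging, order gives the robot as it stands.
- The arm moves only by the tool arm_command, never from a script. Its argument "deltas" is one flat list of numbers, 5 for each row, row after row: the opening, from -1 (shut) to 1 (fully open), so that 0 is half open, then the shift along the tool's x, y, z in m, then the turn about the tool's z in rad. In form: [gripper, tx, ty, tz, roll, gripper, tx, ty, tz, roll, ...]. A call has 1 to 12 rows; each row shifts and turns the commanded pose from where the row before left it, along the tool's axes as they then stand; what a row does not reach is not made up. A row lasts 1/8 s, in which the tool goes at most 62.5 mm and 10.7 degrees, less where a joint would pass 70% of its speed; a pose out of reach is approached as far as the arm can. A call with a gripper value outside its range is refused whole. The fingers move at their own pace and stop on an object; "newtons" is the grip in N (left out, the last holds). Time passes only in rows, so rows that do not move let the fingers close. It gives the time, the measured TCP pose, the force, the opening and the grip force at its end, in the units of the state.
- status.get_obs(): the state, without advancing time (a new reading comes with each control period).
- imaging.camera(name): name is "scene" or "top"; returns (picture, depth): 400x640x3 uint8, red, green, blue; 400x640 float32, m along the optical axis (not along the pixel's ray), 0 where there is no reading.
- imaging.camera_params(name): a dict with "intrinsics" (3x3 intrinsics, pixels), "k1" (the pictures are not rectified: a ray, as slopes to the right and down, at radius r is drawn at 1 + k1 r^2 times it, then the intrinsics apply), "camera_from_world" (4x4, takes a point from world to camera coordinates). Camera axes: x right, y up, looking along -z (the intrinsics and any distortion apply to the point x, -y, -z); pixel columns grow to the right and rows downward; lengths in m; the calibration is good to about 2 mm. A picture is of the moment at which its call begins. camera_params takes no time and is no camera call.
- order.hand_in(): hands the job in; it is judged then, once.
The state is a dict: "time": time; "q": joint angles; "joint_velocities": joint speeds; "joint_torque": joint torques, N m; "position": TCP position; "tool_rot": TCP orientation; "ft_force": force on the tool from outside, world axes, zero at the start; "moment": the same for the moment, N m; "grip_width": finger opening in m; "grip_force": force on a finger pad.
Only numpy, scipy, OpenCV 4.12 (cv2) and the standard library are available. Lean on these libraries where they do the work, as an engineer would, in place of code of your own. Each camera call takes 0.05 s, during which the arm holds its last target. There are 200 camera calls.

## Working session

There is one attempt and no reset: what is moved stays moved. The work goes in short steps, Python scripts to look and compute and a tool call to move; the robot and the scene stay as the last step left them, time stands still between calls to the robot, and variables do not carry over. Pictures are saved under pics/ and viewed, at most 14 in all, crops included, and the job is handed in when it is done.

Besides the shell and the picture viewer there is one more tool, called after "Emit:" by a JSON object that holds its "op" and its "data". arm_command: Moves the arm, as the interface text tells. Its arguments: {"type":"object","properties":{"deltas":{"type":"array"},"newtons":{"type":"number"}},"required":["deltas"]}

```bash
mkdir -p pics; cat > h.py <<'E'
import numpy as np, cv2
from rig import status, imaging, order
def cam(n):
    p,d=imaging.camera(n); c=imaging.camera_params(n); return p,d,c
def rays(c,uv):
    K=np.array(c['intrinsics']);k=c['k1'];uv=np.atleast_2d(uv).astype(float)
    s=np.c_[(uv[:,0]-K[0,2])/K[0,0],(uv[:,1]-K[1,2])/K[1,1]]
    u=s.copy()
    for _ in range(20): u=s/(1+k*(u**2).sum(1,keepdims=True))
    M=np.array(c['camera_from_world']);R=M[:3,:3];o=-R.T@M[:3,3]
    d=np.c_[u[:,0],-u[:,1],-np.ones(len(u))]@R
    return o,d
def onz(c,uv,z):
    o,d=rays(c,uv); return o+d*((z-o[2])/d[:,2])[:,None]
def pts(c,uv,dep):
    o,d=rays(c,uv); return o+d*np.asarray(dep).reshape(-1,1)
def save(n,p): cv2.imwrite('pics/'+n,p[:,:,::-1])
def cloud(c,dep):
    v,u=np.mgrid[:dep.shape[0],:dep.shape[1]]
    P=pts(c,np.c_[u.ravel(),v.ravel()],dep.ravel()).reshape(*dep.shape,3)
    P[dep==0]=np.nan
    return P
E
python3 - <<'E'
from h import *
for n in('top','scene'):
    p,d,c=cam(n); save(n+'0.png',p); np.savez(n+'0.npz',p=p,d=d); print(c['camera_from_world'],c['intrinsics'],c['k1'])
print(status.get_obs())
E
```

```text
[[ 2.69063315e-02 -9.99637899e-01  3.47301832e-04 -3.51218603e-02]
 [ 9.96552396e-01  2.68505552e-02  7.85007577e-02 -5.20972969e-01]
 [-7.84816577e-02 -1.76606294e-03  9.96913993e-01 -1.35006751e+00]
 [ 0.00000000e+00  0.00000000e+00  0.00000000e+00  1.00000000e+00]] [[518.3792       0.         329.1881703 ]
 [  0.         518.3792     205.84692857]
 [  0.           0.           1.        ]] 0.011512373105454306
[[ 0.33383039  0.94260443 -0.00735931 -0.16794407]
 [-0.62615563  0.22758004  0.74574556  0.26285459]
 [ 0.70461791 -0.24434445  0.66619021 -1.36715162]
 [ 0.          0.          0.          1.        ]] [[384.41101719   0.         311.02950286]
 [  0.         384.41101719 197.35696516]
 [  0.           0.           1.        ]] -0.013018074585830526
{'time': 0.1, 'q': array([-1.52848205e+00,  5.28377303e-01,  1.43379450e+00,  1.23124685e-05,
        1.18140920e+00, -1.78490564e-01]), 'joint_velocities': array([-2.61983257e-04, -2.85212999e-03, -2.57465479e-03, -4.37150080e-04,
       -2.41701633e-05,  1.88846589e-03]), 'joint_torque': array([ 2.46652889e-04, -4.40986204e+01, -1.77150857e+01,  6.33973069e-02,
        5.34130982e-02, -4.96750374e-05]), 'position': array([ 0.1368934 , -0.60913412,  0.22166051]), 'tool_rot': array([ 9.93911607e-01,  1.10175898e-01,  7.33189122e-05, -9.91481155e-04]), 'ft_force': array([-0.30910046, -0.14464401,  0.04920782]), 'moment': array([-0.02684089,  0.01157337,  0.00046722]), 'grip_force': 0.0, 'grip_width': 0.08685318943871433}
```

View pics/top0.png

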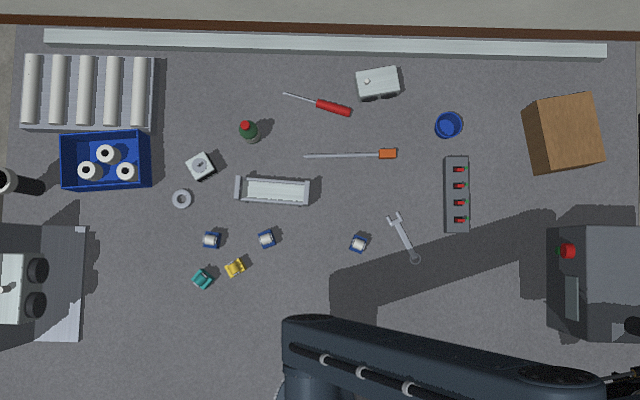

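View pics/scene0.png

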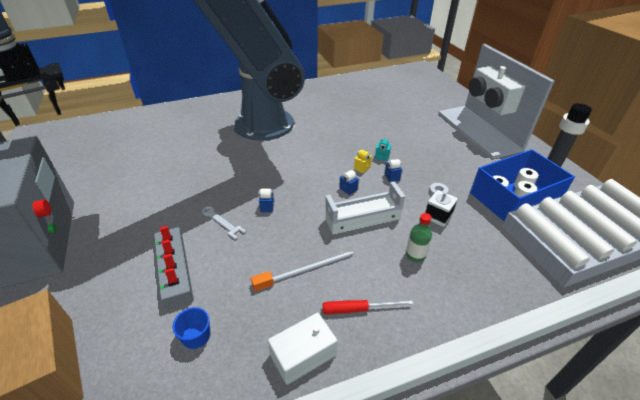

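Top view: three upright blue modules at about (211,240), (266,239) and (358,243). The rail is at (275,190) and the bank at (457,195). The pin lies with its handle at (388,153) and tip at (304,155). The scene view shows the same three modules and no fourth.

```bash
cat >> h.py <<'E'
def hsv(p): return cv2.cvtColor(p,cv2.COLOR_RGB2HSV)
def rect(xy):
    (cx,cy),(w,h),a=cv2.minAreaRect((np.asarray(xy)*1000).astype(np.float32))
    if w<h: w,h,a=h,w,a+90
    return np.round([cx,cy,w,h],1),round((a+90)%180-90,1)   # mm, long-axis angle deg
def blobs(m,amin=15):
    n,l,s,ce=cv2.connectedComponentsWithStats(m.astype(np.uint8))
    return [(l==i) for i in range(1,n) if s[i,4]>=amin]
def modules(p,d,c,show=True):
    P=cloud(c,d);H=hsv(p);out=[]
    blue=(H[...,0]>100)&(H[...,0]<130)&(H[...,1]>120)
    for b in blobs(blue,10):
        v,u=np.where(b); ctr=(u.mean(),v.mean())
        q=P[int(ctr[1])-22:int(ctr[1])+23,int(ctr[0])-22:int(ctr[0])+23].reshape(-1,3)
        cc=np.nanmedian(P[b],0)
        q=q[(np.linalg.norm(q[:,:2]-cc[:2],axis=1)<.04)]
        print('blob',np.round(ctr),b.sum(),np.round(cc,3), 'zmax',np.round(np.nanpercentile(q[:,2],98),3) if len(q) else None, rect(onz(c,np.c_[u,v],cc[2])[:,:2]))
E
python3 - <<'E'
from h import *
z=np.load('top0.npz');p,d=z['p'],z['d'];c=imaging.camera_params('top')
modules(p,d,c)
P=cloud(c,d);H=hsv(p)
print('bench z',np.nanmedian(P[260:300,100:250,2]))
red=((H[...,0]<6)|(H[...,0]>174))&(H[...,1]>150)&(H[...,2]>80)
for b in blobs(red,8):
    v,u=np.where(b);print('red',u.mean().round(),v.mean().round(),b.sum(),np.round(np.nanmedian(P[b],0),3))
org=(H[...,0]>=6)&(H[...,0]<16)&(H[...,1]>150)&(H[...,2]>120)
for b in blobs(org,20):
    v,u=np.where(b);print('org',u.mean().round(),v.mean().round(),b.sum(),np.round(np.nanmedian(P[b],0),3),rect(onz(c,np.c_[u,v],.026)[:,:2]))
def reg(name,u0,v0,u1,v1,z0,z1):
    q=P[v0:v1,u0:u1].reshape(-1,3);q=q[(q[:,2]>z0)&(q[:,2]<z1)]
    print(name,len(q),rect(q[:,:2]),np.round(np.nanpercentile(q[:,2],[5,50,95]),4))
reg('rail all',225,165,325,215,.02,.1)
reg('cheekL',225,165,325,215,.07,.1)
reg('bank',435,150,480,240,.033,.046)
reg('shaft',295,145,378,165,.006,.02)
reg('handle',375,140,402,165,.018,.035)
reg('oil',230,110,265,150,.05,.16)
reg('motor',180,145,220,185,.04,.1)
c2=cv2.resize(p[120:290,180:480],None,fx=2.6,fy=2.6,interpolation=cv2.INTER_CUBIC);save('crop0.png',c2)
E
```

```text
blob [448. 125.] 583 [ 0.748 -0.333  0.02 ] zmax 0.054 (array([ 747.4, -333.1,   71. ,   69.5]), 0.7)
blob [104. 159.] 4112 [0.636 0.577 0.033] zmax 0.062 (array([625.9, 572.5, 239.4, 157.9]), -84.3)
blob [265. 232.] 35 [0.448 0.143 0.043] zmax 0.063 (array([447.6, 145.4,  34.4,   8.8]), -74.4)
blob [213. 233.] 40 [0.441 0.278 0.044] zmax 0.063 (array([441.2, 279.7,  35.8,   8.7]), 77.6)
blob [360. 238.] 40 [ 0.439 -0.103  0.044] zmax 0.063 (array([ 438.4, -102.5,   33.5,   10.6]), 73.1)
blob [218. 240.] 10 [0.423 0.267 0.016] zmax 0.063 (array([422.6, 268.3,  13.2,   2.6]), 2.5)
blob [269. 244.] 47 [0.414 0.132 0.043] zmax 0.063 (array([416.1, 132.8,  34.5,  10.7]), -64.0)
blob [210. 246.] 34 [0.408 0.284 0.043] zmax 0.063 (array([408.9, 285. ,  33.6,   7.7]), -88.5)
blob [355. 250.] 37 [ 0.408 -0.091  0.043] zmax 0.063 (array([409.3, -91.8,  32.7,  10.7]), 67.1)
bench z 0.0017000624718155333
red 333.0 108.0 299 [ 0.786 -0.024  0.024]
red 245.0 125.0 67 [0.708 0.192 0.131]
red 459.0 169.0 30 [ 0.62  -0.351  0.074]
red 459.0 185.0 28 [ 0.579 -0.352  0.075]
red 459.0 202.0 29 [ 0.536 -0.352  0.073]
red 460.0 220.0 28 [ 0.491 -0.353  0.076]
red 568.0 250.0 180 [ 0.42  -0.583  0.163]
org 387.0 153.0 146 [ 0.666 -0.17   0.027] (array([ 666.1, -170.7,   42.6,   21.5]), -88.5)
rail all 1821 (array([554.4, 125.6, 188.4,  63.5]), 87.2) [0.0367 0.0435 0.0845]
cheekL 255 (array([555.3, 125.7, 188.2,  59.8]), 87.0) [0.0751 0.0835 0.0878]
bank 1603 (array([ 561.1, -353.5,  200.4,   62.3]), 1.2) [0.036  0.0407 0.0447]
shaft 388 (array([661.5, -35.6, 220.8,  52.6]), -88.5) [0.0063 0.0109 0.0166]
handle 163 (array([ 667.1, -167.9,   51.4,   25.3]), -86.0) [0.021  0.0268 0.0316]
oil 332 (array([708.1, 190.6,  47. ,  46.4]), 85.9) [0.0602 0.0918 0.1333]
motor 537 (array([615.5, 315.4,  58.8,  56.9]), 32.6) [0.0486 0.0638 0.0698]
```

View pics/crop0.png

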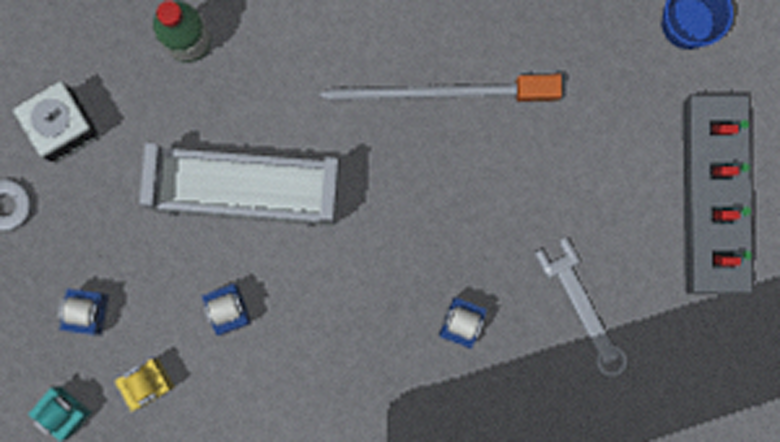

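Crop view: the rail channel runs along world y and the pin's handle end is nearest the bank. Each paddle shows a dark slot to its left. I'll check which way the paddles lean using the scene view.

```bash
python3 - <<'E'
from h import *
z=np.load('scene0.npz');p,d=z['p'],z['d'];c=imaging.camera_params('scene')
a=cv2.resize(p[220:310,140:205],None,fx=6,fy=6,interpolation=cv2.INTER_CUBIC)
z=np.load('top0.npz');b=cv2.resize(z['p'][150:240,435:485],None,fx=6,fy=6,interpolation=cv2.INTER_CUBIC)
save('bank.png',np.hstack([a,b]))
P=cloud(c,d);H=hsv(p)
red=((H[...,0]<6)|(H[...,0]>174))&(H[...,1]>150)&(H[...,2]>60); red[:,220:]=0;red[:222]=0
for b in blobs(red,8):
    v,u=np.where(b);q=P[b];t=q[:,2];A=np.c_[t,np.ones_like(t)];ok=(t>.03)&(t<.09)
    print('red',u.mean().round(),v.mean().round(),b.sum(),'hi',np.round(np.nanmedian(q[ok&(t>.066)],0),3),'lo',np.round(np.nanmedian(q[ok&(t<.055)],0),3))
modules(p,d,c)
def reg(name,z0,z1,x0,x1,y0,y1):
    q=P.reshape(-1,3);q=q[(q[:,2]>z0)&(q[:,2]<z1)&(q[:,0]>x0)&(q[:,0]<x1)&(q[:,1]>y0)&(q[:,1]<y1)]
    print(name,len(q),rect(q[:,:2]),np.round(np.nanpercentile(q[:,2],[5,50,95]),4))
reg('bank',.034,.044,.44,.68,-.41,-.3)
reg('cheek',.07,.1,.5,.61,.0,.24)
reg('handle',.02,.035,.63,.7,-.21,-.13)
reg('shaft',.006,.02,.63,.69,-.13,.08)
E
```

```text
red 168.0 255.0 475 hi [ 0.577 -0.355  0.072] lo [ 0.582 -0.355  0.047]
blob [149.  51.] 13724 [-0.678 -0.331 -0.03 ] zmax 0.162 (array([-1241.9,  -520.2,  1835.6,  1038.5]), 4.2)
blob [310.  25.] 3162 [-0.678  0.395  0.036] zmax 0.19 (array([-774.8,  591.4, 1172.5,  595.5]), -6.3)
blob [392.   8.] 621 [-2.331  1.824 -0.4  ] zmax None (array([-2315.3,  1838.2,   644.1,   361.9]), -28.9)
blob [424.  10.] 323 [-2.33   2.211 -0.453] zmax None (array([-2319.5,  2199. ,   791.3,   157. ]), -34.4)
blob [1. 7.] 27 [-2.329 -1.355 -0.073] zmax None (array([-2378.9, -1372.7,   278.4,    22.9]), 17.6)
blob [519. 182.] 3694 [0.615 0.553 0.058] zmax 0.057 (array([616.8, 552.8, 311.8, 185.6]), -83.7)
blob [393. 173.] 192 [0.442 0.272 0.023] zmax 0.058 (array([431.9, 277.1,  83.5,  45.9]), -32.5)
blob [349. 185.] 227 [0.445 0.131 0.023] zmax 0.059 (array([439.5, 133.3,  77. ,  48.5]), -24.6)
blob [266. 205.] 175 [ 0.441 -0.105  0.024] zmax 0.059 (array([ 440.1, -105.4,   53.1,   34.8]), -15.2)
blob [192. 327.] 1227 [ 0.729 -0.33   0.027] zmax 0.049 (array([ 736.5, -332.4,   92.2,   70.1]), -4.2)
bank 1481 (array([ 560.4, -354.8,  201.4,   60.7]), 1.4) [0.0356 0.038  0.0403]
cheek 250 (array([553.1, 124.9, 187.1,  63.1]), 86.9) [0.0714 0.0795 0.0815]
handle 194 (array([ 666.9, -172. ,   44.6,   24.5]), -86.4) [0.0214 0.0239 0.0257]
shaft 310 (array([660.1, -39.3, 180.9,  13.1]), -86.2) [0.0066 0.009  0.0114]
```

View pics/bank.png

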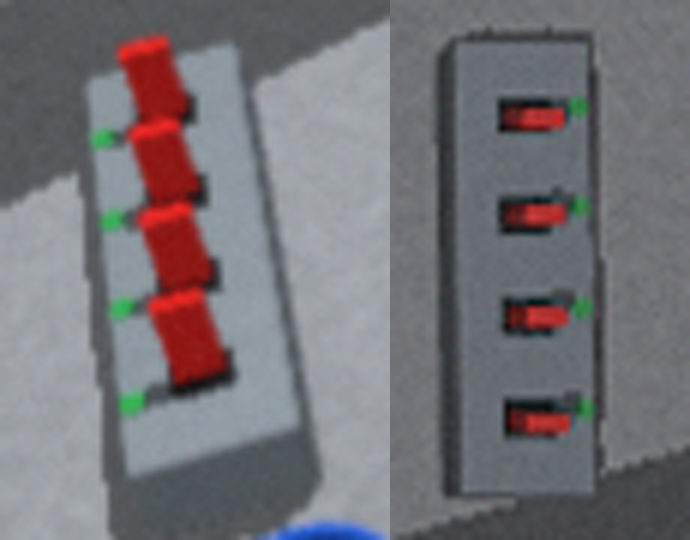

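Paddle tops sit 5 mm nearer the robot than their bases, so they lean to world -x. That makes the bank's +x equal to world +x, so I sweep that way. I'll shut the gripper, turn so that tool x = world +y and tool y = world +x, then go to the bank.

Emit:
{"op": "arm_command", "data": {"deltas": [-1,0,0,0,-0.17,-1,0,0,0,-0.17,-1,0,0,0,-0.17,-1,0,0,0,-0.17,-1,0,0,0,-0.17,-1,0,0,0,-0.17,-1,0,0,0,-0.17,-1,0,0,0,-0.16,-1,0.032,0.039,0,0,-1,0.032,0.039,0,0,-1,0.032,0.039,0,0,-1,0.032,0.039,0,0], "newtons": 20}}

```text
time: 1.6
position: [0.2939, -0.4805, 0.2222]
tool_rot: [0.707, 0.707, 0.0, -0.0]
ft_force: [0.2, -0.3, -0.0]
grip_width: 0.0005
grip_force: 0.0
```

Emit:
{"op": "arm_command", "data": {"deltas": [-1,0.032,0.039,0,0,-1,0.032,0.039,0,0,-1,0.032,0.039,0,0,-1,0.031,0.04,0,0,-1,0,0,0.05,0,-1,0,0,0.05,0,-1,0,0,0,0,-1,0,0,0,0]}}

```text
time: 2.6
position: [0.4504, -0.3556, 0.1236]
tool_rot: [0.707, 0.707, -0.0, 0.001]
ft_force: [0.4, 0.4, 0.7]
grip_width: 0.0003
grip_force: 0.0
```

Emit:
{"op": "arm_command", "data": {"deltas": [-1,0,0,0.032,0,-1,0,0,0.032,0,-1,0,0,0,0,-1,0,0.02,0,0,-1,0,0.02,0,0,-1,0,0.02,0,0,-1,0,0.02,0,0,-1,0,0.02,0,0,-1,0,0.02,0,0,-1,0,0.02,0,0,-1,0,0.02,0,0,-1,0,0.02,0,0]}}

```text
time: 4.1
position: [0.6319, -0.356, 0.0625]
tool_rot: [0.707, 0.707, 0.0, 0.002]
ft_force: [1.6, 0.1, -0.2]
grip_width: 0.0004
grip_force: 0.0
```

Emit:
{"op": "arm_command", "data": {"deltas": [-1,0,0.02,0,0,-1,0,0.02,0,0,-1,0,0.02,0,0,-1,0,0,0,0,-1,0,0,-0.06,0,-1,0,0,-0.06,0,-1,0.06,0,0,0,-1,0.06,0,0,0,-1,0,0,0,0]}}

```text
time: 5.22
position: [0.6889, -0.2297, 0.1808]
tool_rot: [0.705, 0.709, 0.0, -0.001]
ft_force: [0.2, -0.2, -0.4]
grip_width: 0.0004
grip_force: 0.0
```

```bash
python3 - <<'E'
from h import *
p,d,c=cam('scene');P=cloud(c,d);H=hsv(p)
red=((H[...,0]<6)|(H[...,0]>174))&(H[...,1]>150)&(H[...,2]>60); red[:,220:]=0;red[:222]=0
for b in blobs(red,4):
    v,u=np.where(b);q=P[b];print('red',u.mean().round(),v.mean().round(),b.sum(),np.round(np.nanmedian(q,0),3),'z',np.round(np.nanpercentile(q[:,2],[5,95]),3))
a=cv2.resize(p[210:310,140:240],None,fx=5,fy=5,interpolation=cv2.INTER_CUBIC);save('bank1.png',a)
modules(p,d,c)
E
```

```text
red 167.0 242.0 79 [ 0.514 -0.356  0.048] z [0.04  0.052]
red 169.0 256.0 87 [ 0.559 -0.355  0.048] z [0.04  0.053]
red 171.0 271.0 98 [ 0.602 -0.354  0.048] z [0.04  0.053]
red 173.0 287.0 107 [ 0.646 -0.353  0.049] z [0.042 0.053]
blob [92. 45.] 7258 [-2.323 -0.838 -0.38 ] zmax -0.317 (array([-2530.6,  -935.7,  2260.2,  1215.5]), -10.5)
blob [280.  13.] 1131 [-0.676  0.265  0.169] zmax None (array([-662.5,  237.9,  450.2,  229.9]), -14.8)
blob [392.   8.] 620 [-2.332  1.823 -0.401] zmax None (array([-2315.4,  1839.1,   642.4,   363.9]), -28.6)
blob [424.  10.] 324 [-2.329  2.209 -0.454] zmax None (array([-2326.7,  2198.3,   792.6,   157.2]), -35.1)
blob [1. 7.] 27 [-2.332 -1.357 -0.072] zmax None (array([-2380.8, -1362.1,   274. ,    24.6]), 12.1)
blob [353.  11.] 390 [-2.335  1.418 -0.392] zmax None (array([-2358. ,  1422.3,   618.3,   233.4]), -26.9)
blob [204.  54.] 276 [-0.675 -0.118  0.019] zmax 0.05 (array([-683. , -111.1,  169.9,  113.8]), -15.1)
blob [295.  74.] 476 [-0.674  0.314 -0.147] zmax -0.106 (array([-667.1,  333.9,  201.8,  185.2]), 69.9)
blob [519. 182.] 3687 [0.615 0.554 0.058] zmax 0.058 (array([616.9, 552.9, 311.8, 185.3]), -83.7)
blob [393. 173.] 192 [0.441 0.272 0.024] zmax 0.059 (array([432.4, 277.1,  83.6,  45.5]), -31.9)
blob [349. 185.] 227 [0.445 0.13  0.022] zmax 0.059 (array([438.9, 133.6,  77. ,  48.6]), -24.6)
blob [266. 205.] 180 [ 0.442 -0.104  0.024] zmax 0.059 (array([ 439.9, -105.2,   50.7,   38.5]), -19.6)
blob [192. 327.] 1238 [ 0.729 -0.33   0.026] zmax 0.049 (array([ 735.5, -326.6,   92. ,   70.5]), 27.2)
```

View pics/bank1.png

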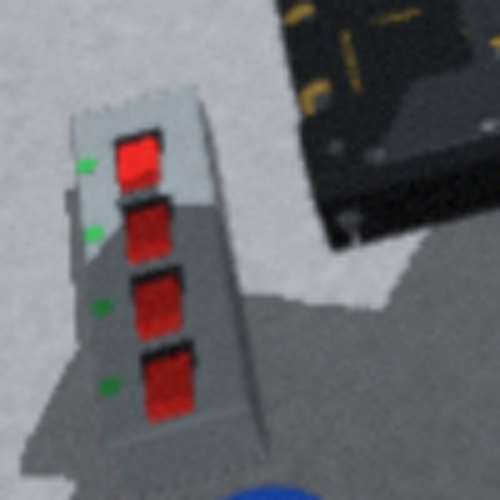

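All four paddles now lie fully over, with their tops at about 52 mm. Next are the modules.

```bash
cat >> h.py <<'E'
def theta():
    x,y,z,w=status.get_obs()['tool_rot']; return np.degrees(np.arctan2(2*(x*y+z*w),1-2*(y*y+z*z)))
def go(x,y,z,th):
    o=status.get_obs();t=theta();r=-np.radians((th-t+180)%360-180);a=np.radians(th)
    D=np.array([x,y,z])-o['position']
    s=np.array([D[0]*np.cos(a)+D[1]*np.sin(a),D[0]*np.sin(a)-D[1]*np.cos(a),-D[2]])
    print('th',round(t,2),'roll',round(r,4),'shift after roll',np.round(s,4),'pos',np.round(o['position'],4))
def strips(p,d,c,zz=.042):
    H=hsv(p);blue=(H[...,0]>100)&(H[...,0]<130)&(H[...,1]>110)
    for b in blobs(blue,10):
        v,u=np.where(b);q=onz(c,np.c_[u,v],zz)
        if b.sum()<120: print(np.round([u.mean(),v.mean()]),b.sum(),rect(q[:,:2]))
E
python3 -c "
from h import *
p,d,c=cam('top');strips(p,d,c)
go(.424,-.097,.10,70)"
```

```text
[454. 126.] 59 (array([ 738.8, -341.5,   30. ,   19.9]), -25.5)
[213. 239.] 103 (array([424.5, 280.5,  40.8,  39.6]), -6.8)
th 90.07 roll 0.3503 shift after roll [ 0.0385 -0.2967  0.0804] pos [ 0.6897 -0.2347  0.1804]
```

Emit:
{"op": "arm_command", "data": {"deltas": [0.8,0,0,0,0.175,0.8,0,0,0,0.175,0.8,0.0064,-0.0495,0,0,0.8,0.0064,-0.0495,0,0,0.8,0.0064,-0.0495,0,0,0.8,0.0064,-0.0495,0,0,0.8,0.0064,-0.0495,0,0,0.8,0.0064,-0.0495,0,0,0.8,0,0,0.04,0,0.8,0,0,0.04,0,0.8,0,0,0,0,0.8,0,0,0,0]}}

```text
time: 6.82
position: [0.425, -0.0982, 0.0994]
tool_rot: [0.82, 0.573, 0.0, 0.001]
ft_force: [-0.4, 0.5, 0.9]
grip_width: 0.0783
grip_force: 0.0
```

```bash
python3 -c "
from h import *
go(.424,-.097,.016,70)"
```

```text
th 69.87 roll -0.0022 shift after roll [ 0.0008 -0.0013  0.0834] pos [ 0.425  -0.0982  0.0994]
```

Emit:
{"op": "arm_command", "data": {"deltas": [0.8,0.001,-0.001,0.028,0,0.8,0,0,0.028,0,0.8,0,0,0.027,0,0.8,0,0,0,0,-1,0,0,0,0,-1,0,0,0,0,-1,0,0,0,0,-1,0,0,0,0,-1,0,0,0,0], "newtons": 25}}

```text
time: 7.95
position: [0.4237, -0.0957, 0.0159]
tool_rot: [0.819, 0.573, 0.0, 0.0]
ft_force: [-0.2, -0.5, 4.9]
grip_width: 0.0421
grip_force: 25.0
```

```bash
python3 -c "
from h import *
go(.5521,.0894,.16,87)"
```

```text
th 69.95 roll -0.2975 shift after roll [ 0.1915  0.1185 -0.1441] pos [ 0.4237 -0.0957  0.0159]
```

Emit:
{"op": "arm_command", "data": {"deltas": [-1,0,0,-0.03,0,-1,0,0,-0.06,0,-1,0,0,-0.055,0,-1,0,0,0,-0.149,-1,0,0,0,-0.149,-1,0.048,0.03,0,0,-1,0.048,0.03,0,0,-1,0.048,0.03,0,0,-1,0.0475,0.0285,0,0,-1,0,0,0,0,-1,0,0,0,0]}}

```text
time: 9.32
position: [0.5504, 0.0895, 0.1598]
tool_rot: [0.725, 0.689, -0.001, -0.001]
ft_force: [1.1, 0.0, -2.0]
grip_width: 0.0419
grip_force: 25.0
```

```bash
python3 - <<'E'
from h import *
go(.5521,.0894,.105,87); print(status.get_obs()['grip_width'],status.get_obs()['grip_force'])
p,d,c=cam('scene');save('held.png',cv2.resize(p[150:270,270:430],None,fx=4,fy=4,interpolation=cv2.INTER_CUBIC))
E
```

```text
th 87.07 roll 0.0013 shift after roll [0.     0.0017 0.0548] pos [0.5504 0.0895 0.1598]
0.041949543262944936 24.96969709172845
```

View pics/held.png

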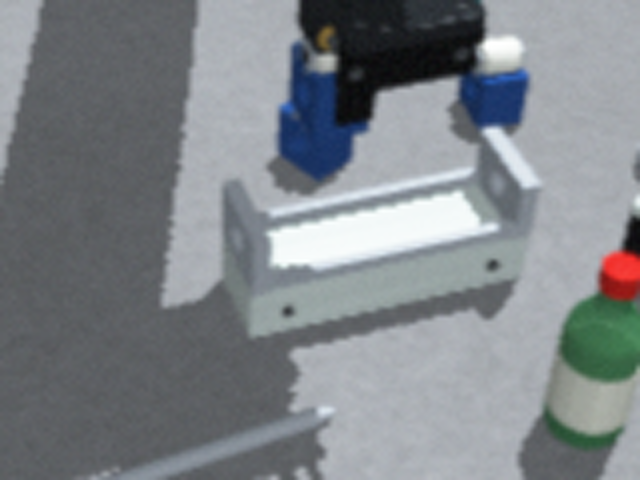

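The module hangs in the gripper above the rail. Module B is behind it at crop position (316,140). I'll lower it and compare it with the rail in the same view.

Emit:
{"op": "arm_command", "data": {"deltas": [-1,0,0.0017,0.03,0,-1,0,0,0.025,0,-1,0,0,0,0,-1,0,0,0,0]}}

```text
time: 9.88
position: [0.5536, 0.0885, 0.1062]
tool_rot: [0.726, 0.688, 0.0, 0.0]
ft_force: [-0.5, -0.3, 0.3]
grip_width: 0.0417
grip_force: 25.0
```

```bash
cat >> h.py <<'E'
def inrail(P,o=(.554,.1254),a=87.0):
    a=np.radians(a);u=np.array([np.cos(a),np.sin(a)]);n=np.array([np.sin(a),-np.cos(a)])
    D=P[...,:2]-np.array(o); return np.stack([D@n,D@u,P[...,2]],-1)
def railcheck(zb,name='scene'):
    p,d,c=cam(name);P=cloud(c,d);H=hsv(p);Q=inrail(P)*1000
    near=(abs(Q[...,0])<80)&(abs(Q[...,1])<130)
    m=near&(abs(Q[...,0]-30)<6)&(Q[...,2]>10)&(Q[...,2]<34)
    q=Q[m];k=np.polyfit(q[:,1],q[:,0],1);print('rail +x face: x=%.1f slope %.4f y range %s n%d'%(k[1],k[0],np.percentile(q[:,1],[1,99]).round(1),len(q)))
    blue=(H[...,0]>100)&(H[...,0]<130)&(H[...,1]>110)&near&(Q[...,2]>zb*1000+3)&(Q[...,2]<zb*1000+60)
    for b in blobs(blue,8):
        print('blue',b.sum(),'x,y,z pct5/50/95',np.nanpercentile(Q[b],[5,50,95],axis=0).round(1).tolist())
    wh=(H[...,1]<60)&(H[...,2]>150)&near&(Q[...,2]>zb*1000+45)&(Q[...,2]<zb*1000+75)
    for b in blobs(wh,8): print('white',b.sum(),np.nanpercentile(Q[b],[5,50,95],axis=0).round(1).tolist())
    return p,d,c,Q
E
python3 - <<'E'
from h import *
go(.5521,.0894,.056,87)
p,d,c,Q=railcheck(.089)
print('tcp in rail',inrail(status.get_obs()['position'])*1000)
E
```

```text
th 86.94 roll -0.0011 shift after roll [ 0.0008 -0.0016  0.0502] pos [0.5536 0.0885 0.1062]
rail +x face: x=29.3 slope -0.0038 y range [-93.   89.5] n437
blue 173 x,y,z pct5/50/95 [[-16.3, -56.9, 94.0], [18.6, -54.6, 110.1], [30.1, -38.4, 130.8]]
tcp in rail [  1.93965904 -36.63402302 106.58384388]
```

Emit:
{"op": "arm_command", "data": {"deltas": [-1,0,0,0,0,-1,0,0,0,0]}}

```text
time: 10.18
position: [0.5539, 0.0894, 0.1063]
tool_rot: [0.725, 0.689, 0.001, 0.001]
ft_force: [0.4, 0.1, -1.0]
grip_width: 0.0421
grip_force: 25.0
```

```bash
python3 - <<'E'
from h import *
for i in range(4):
    p,d,c=cam('scene');o=status.get_obs();print(np.round(o['position'],4),np.round(o['joint_velocities'],3)[:3])
P=cloud(c,d);H=hsv(p);Q=inrail(P)*1000
near=(abs(Q[...,0])<50)&(Q[...,1]>-62)&(Q[...,1]<-15)&(Q[...,2]>93)&(Q[...,2]<130)
blue=(H[...,0]>100)&(H[...,0]<130)&(H[...,1]>110)&near
q=Q[blue];f=q[(q[:,1]<-52)];print('-y face x range',np.percentile(f[:,0],[1,5,95,99]),len(f))
g=q[q[:,1]>-48];print(np.percentile(g[:,0],[5,50,95]),len(g))
E
```

```text
[0.5538 0.0894 0.1061] [0.001 0.003 0.   ]
[0.5537 0.0894 0.106 ] [-0.     0.004  0.001]
[0.5536 0.0895 0.1059] [-0.001  0.003  0.002]
[0.5535 0.0895 0.1058] [-0.001  0.004  0.   ]
-y face x range [-19.83331007 -16.80019256  23.31111171  24.38701498] 85
[19.1052889  22.58976555 32.00133332] 39
```

Emit:
{"op": "arm_command", "data": {"deltas": [-1,0,-0.002,0.015,0,-1,0,0,0.015,0,-1,0,0,0.007,0,-1,0,0,0.003,0,-1,0,0,0.003,0,-1,0,0,0,0]}}

```text
time: 11.12
position: [0.5516, 0.0895, 0.0625]
tool_rot: [0.725, 0.688, 0.0, 0.0]
ft_force: [-0.1, 0.1, -1.7]
grip_width: 0.042
grip_force: 25.0
```

Emit:
{"op": "arm_command", "data": {"deltas": [-1,0,0,0.003,0,-1,0,0,0.002,0,-1,0,0,0.001,0,-1,0,0,0,0,-1,0,0,0,0]}}

```text
time: 11.75
position: [0.5515, 0.0895, 0.0566]
tool_rot: [0.725, 0.688, 0.0, 0.0]
ft_force: [-0.7, 0.6, -1.1]
grip_width: 0.042
grip_force: 25.0
```

Emit:
{"op": "arm_command", "data": {"deltas": [-1,0,0,0.001,0,-1,0,0,0.0005,0,-1,0,0,0,0,0.3,0,0,0,0,0.3,0,0,0,0,0.3,0,0,-0.03,0,0.3,0,0,-0.04,0,0.3,0,0,-0.04,0,0.3,0,0,0,0]}}

```text
time: 12.88
position: [0.5539, 0.0895, 0.1681]
tool_rot: [0.725, 0.688, 0.003, 0.003]
ft_force: [0.2, -0.2, -0.8]
grip_width: 0.0565
grip_force: 0.0
```

```bash
python3 - <<'E'
from h import *
print(status.get_obs()['position'],status.get_obs()['ft_force'])
p,d,c,Q=railcheck(.04)
modules(p[150:],d[150:],c) if 0 else None
go(.432,.138,.10,112)
E
```

```text
[0.55390547 0.08947634 0.16807351] [ 0.16254911 -0.19753854 -0.84004426]
rail +x face: x=29.3 slope -0.0060 y range [-92.4  89.9] n449
blue 214 x,y,z pct5/50/95 [[-14.8, -55.7, 47.5], [18.8, -46.9, 66.7], [21.5, -26.3, 80.9]]
white 108 [[-5.0, -51.4, 87.4], [6.9, -38.4, 94.8], [12.6, -23.8, 99.1]]
th 87.03 roll -0.4359 shift after roll [ 0.0901 -0.0934  0.0662] pos [0.5523 0.0895 0.1662]
```

```bash
cat >> h.py <<'E'
def bench(p,d,c):
    P=cloud(c,d);H=hsv(p);blue=(H[...,0]>100)&(H[...,0]<130)&(H[...,1]>110)
    M=(P[...,2]>.003)&(P[...,2]<.07)&(P[...,0]>.36)&(P[...,0]<.9)&(P[...,1]>-.25)&(P[...,1]<.42)
    for b in blobs(blue&M,10):
        q=P[b];print('bench blue',b.sum(),np.nanpercentile(q,[2,50,98],axis=0).round(3).tolist())
E
python3 - <<'E'
from h import *
for n in('scene','top'):
    p,d,c=cam(n); print(n); bench(p,d,c)
strips(p,d,c)
E
```

```text
scene
bench blue 176 [[0.41, 0.262, 0.004], [0.442, 0.272, 0.024], [0.447, 0.295, 0.042]]
bench blue 185 [[0.417, 0.117, 0.005], [0.444, 0.13, 0.025], [0.455, 0.157, 0.041]]
bench blue 131 [[0.533, 0.069, 0.042], [0.571, 0.074, 0.057], [0.574, 0.098, 0.069]]
top
bench blue 38 [[0.434, 0.266, 0.039], [0.441, 0.279, 0.045], [0.445, 0.298, 0.052]]
bench blue 44 [[0.403, 0.267, 0.017], [0.408, 0.277, 0.044], [0.422, 0.301, 0.048]]
[212. 233.] 38 (array([440.9, 282.2,  32.1,  10.1]), 81.3)
[212. 245.] 45 (array([408.7, 281.1,  40.6,  19.1]), -71.3)
```

Emit:
{"op": "arm_command", "data": {"deltas": [0.8,0,0,0,-0.145,0.8,0,0,0,-0.145,0.8,0,0,0,-0.146,0.8,0.03,-0.031,0,0,0.8,0.03,-0.031,0,0,0.8,0.03,-0.031,0,0,0.8,0,0,0.033,0,0.8,0,0,0.033,0,0.8,0,0,0,0,0.8,0,0,0,0]}}

```text
time: 14.28
position: [0.4314, 0.138, 0.0989]
tool_rot: [0.559, 0.829, -0.0, -0.0]
ft_force: [-0.2, 0.9, 0.7]
grip_width: 0.0781
grip_force: 0.0
```

```bash
python3 -c "
from h import *
go(.432,.138,.016,112)"
```

```text
th 111.99 roll -0.0001 shift after roll [-0.0002  0.0005  0.0829] pos [0.4314 0.138  0.0989]
```

Emit:
{"op": "arm_command", "data": {"deltas": [0.8,0,0,0.028,0,0.8,0,0,0.028,0,0.8,0,0,0.027,0,0.8,0,0,0,0,-1,0,0,0,0,-1,0,0,0,0,-1,0,0,0,0,-1,0,0,0,0,-1,0,0,0,0]}}

```text
time: 15.4
position: [0.431, 0.138, 0.0164]
tool_rot: [0.559, 0.829, -0.0, -0.0]
ft_force: [-2.3, -0.2, 4.4]
grip_width: 0.0417
grip_force: 25.0
```

```bash
python3 -c "
from h import *
go(.552,.129,.15,87)"
```

```text
th 112.01 roll 0.4366 shift after roll [-0.0027  0.1213 -0.1336] pos [0.431  0.138  0.0164]
```

Emit:
{"op": "arm_command", "data": {"deltas": [-1,0,0,-0.03,0,-1,0,0,-0.055,0,-1,0,0,-0.05,0,-1,0,0,0,0.146,-1,0,0,0,0.146,-1,0,0,0,0.145,-1,0,0.041,0,0,-1,0,0.041,0,0,-1,0,0.041,0,0,-1,0,0,0.03,0,-1,0,0,0,0,-1,0,0,0,0]}}

```text
time: 16.9
position: [0.5536, 0.1317, 0.121]
tool_rot: [0.726, 0.688, -0.0, -0.0]
ft_force: [-0.4, 0.4, -1.0]
grip_width: 0.0418
grip_force: 25.0
```

```bash
python3 - <<'E'
from h import *
go(.5537,.1314,.0575,87)
print(status.get_obs()['grip_width'])
p,d,c,Q=railcheck(.04);bench(p,d,c)
E
```

```text
th 86.97 roll -0.0005 shift after roll [-0.0003  0.0001  0.0635] pos [0.5536 0.1317 0.121 ]
0.041826390892218186
rail +x face: x=29.2 slope -0.0037 y range [-92.9  88.9] n446
blue 208 x,y,z pct5/50/95 [[-13.7, -56.1, 48.0], [18.9, -46.6, 64.9], [21.6, -27.5, 80.5]]
white 107 [[-6.3, -51.4, 86.6], [6.5, -38.5, 95.3], [11.6, -23.0, 99.5]]
bench blue 131 [[0.531, 0.069, 0.042], [0.571, 0.075, 0.056], [0.574, 0.099, 0.069]]
```

Emit:
{"op": "arm_command", "data": {"deltas": [-1,0,0,0.02,0,-1,0,0,0.02,0,-1,0,0,0.012,0,-1,0,0,0.004,0,-1,0,0,0.003,0,-1,0,0,0.003,0,-1,0,0,0.0015,0,-1,0,0,0,0,-1,0,0,0,0]}}

```text
time: 18.08
position: [0.5545, 0.1316, 0.0577]
tool_rot: [0.726, 0.688, 0.0, 0.0]
ft_force: [0.1, -0.2, -1.5]
grip_width: 0.0421
grip_force: 25.0
```

Emit:
{"op": "arm_command", "data": {"deltas": [-1,-0.002,0,0,0,-1,-0.002,0,0,0,-1,-0.001,0,0,0,-1,0,0,0,0]}}

```text
time: 18.58
position: [0.5541, 0.1265, 0.0576]
tool_rot: [0.726, 0.688, 0.0, -0.0]
ft_force: [0.3, 0.1, -2.5]
grip_width: 0.0417
grip_force: 25.0
```

```bash
python3 - <<'E'
from h import *
p,d,c,Q=railcheck(.04);print(status.get_obs()['ft_force'])
p,d,c=cam('top');bench(p,d,c)
E
```

```text
rail +x face: x=29.2 slope -0.0038 y range [-92.8  90. ] n444
blue 305 x,y,z pct5/50/95 [[-12.7, -55.8, 47.6], [19.0, -37.2, 66.9], [22.0, -8.6, 81.5]]
white 99 [[-6.8, -51.2, 86.9], [6.2, -40.5, 95.4], [12.9, -28.0, 100.0]]
[ 0.3076805  -0.40436509 -2.05606212]
```

Continue sliding gently until contact.

Emit:
{"op": "arm_command", "data": {"deltas": [-1,-0.001,0,0,0,-1,-0.001,0,0,0,-1,-0.001,0,0,0,-1,0,0,0,0]}}

```text
time: 19.18
position: [0.554, 0.1235, 0.0575]
tool_rot: [0.726, 0.688, 0.0, -0.0]
ft_force: [1.2, -0.1, -1.7]
grip_width: 0.0418
grip_force: 25.0
```

Emit:
{"op": "arm_command", "data": {"deltas": [-1,-0.001,0,0,0,-1,-0.001,0,0,0,-1,-0.001,0,0.0005,0,-1,0,0,0,0,0.3,0,0,0,0,0.3,0,0,0,0,0.3,0,0,-0.03,0,0.3,0,0,-0.04,0,0.3,0,0,-0.03,0,0.3,0,0,0,0]}}

```text
time: 20.42
position: [0.5558, 0.1207, 0.1598]
tool_rot: [0.726, 0.688, 0.002, 0.002]
ft_force: [0.2, 0.4, -0.0]
grip_width: 0.0565
grip_force: 0.0
```

```bash
python3 - <<'E'
from h import *
p,d,c,Q=railcheck(.04);bench(p,d,c)
go(.425,.282,.1,81)
p,d,c=cam('top');bench(p,d,c);strips(p,d,c)
E
```

```text
rail +x face: x=29.3 slope -0.0044 y range [-92.8  89.5] n440
blue 370 x,y,z pct5/50/95 [[-11.3, -55.6, 48.9], [19.6, -29.2, 67.5], [22.0, 6.9, 81.3]]
white 104 [[-4.2, -15.6, 87.1], [7.4, -3.5, 94.9], [12.6, 13.6, 98.9]]
white 99 [[-6.3, -51.3, 87.3], [6.7, -39.8, 95.3], [12.3, -27.8, 99.5]]
bench blue 180 [[0.41, 0.261, 0.004], [0.442, 0.273, 0.024], [0.447, 0.294, 0.042]]
bench blue 216 [[0.532, 0.069, 0.042], [0.573, 0.091, 0.058], [0.576, 0.133, 0.069]]
th 86.97 roll 0.1042 shift after roll [ 0.1391 -0.1531  0.0581] pos [0.5544 0.1207 0.1581]
[290. 185.] 28 (array([572.3,  86.3,  29.6,   8.2]), 83.4)
[287. 198.] 53 (array([538.8,  89.3,  31.3,  13.1]), -88.1)
```

Emit:
{"op": "arm_command", "data": {"deltas": [0.8,0,0,0,0.104,0.8,0.0348,-0.0383,0,0,0.8,0.0348,-0.0383,0,0,0.8,0.0348,-0.0383,0,0,0.8,0.0347,-0.0382,0,0,0.8,0,0,0.03,0,0.8,0,0,0.028,0,0.8,0,0,0,0,0.8,0,0,0,0]}}

```text
time: 21.65
position: [0.4243, 0.2818, 0.0988]
tool_rot: [0.76, 0.649, -0.0, -0.0]
ft_force: [0.3, 0.8, 0.2]
grip_width: 0.0782
grip_force: 0.0
```

```bash
python3 -c "
from h import *
go(.425,.282,.016,81)"
```

```text
th 80.98 roll -0.0003 shift after roll [0.0003 0.0007 0.0828] pos [0.4243 0.2818 0.0988]
```

Emit:
{"op": "arm_command", "data": {"deltas": [0.8,0,0,0.028,0,0.8,0,0,0.028,0,0.8,0,0,0.027,0,0.8,0,0,0,0,-1,0,0,0,0,-1,0,0,0,0,-1,0,0,0,0,-1,0,0,0,0,-1,0,0,0,0]}}

```text
time: 22.78
position: [0.4242, 0.282, 0.0164]
tool_rot: [0.76, 0.649, 0.0, -0.0]
ft_force: [-0.7, -0.1, 4.0]
grip_width: 0.042
grip_force: 24.8
```

```bash
python3 -c "
from h import *
go(.5558,.165,.15,87)"
```

```text
th 81.01 roll -0.1046 shift after roll [-0.11    0.1375 -0.1336] pos [0.4242 0.282  0.0164]
```

Emit:
{"op": "arm_command", "data": {"deltas": [-1,0,0,-0.03,0,-1,0,0,-0.055,0,-1,0,0,-0.05,0,-1,0,0,0,-0.1046,-1,-0.0275,0.0345,0,0,-1,-0.0275,0.0345,0,0,-1,-0.0275,0.0345,0,0,-1,-0.0275,0.034,0,0,-1,0,0,0.03,0,-1,0,0,0,0,-1,0,0,0,0]}}

```text
time: 24.15
position: [0.5552, 0.1652, 0.1211]
tool_rot: [0.725, 0.689, -0.0, -0.0]
ft_force: [0.2, 0.4, -0.9]
grip_width: 0.0419
grip_force: 24.8
```

```bash
python3 - <<'E'
from h import *
go(.5558,.165,.0575,87)
p,d,c,Q=railcheck(.04)
E
```

```text
th 87.03 roll 0.0005 shift after roll [-0.0002  0.0006  0.0636] pos [0.5552 0.1652 0.1211]
rail +x face: x=29.3 slope -0.0037 y range [-92.6  89.1] n446
blue 377 x,y,z pct5/50/95 [[-11.9, -55.8, 49.0], [20.0, -29.7, 68.1], [22.6, 7.1, 81.0]]
white 105 [[-5.2, -15.6, 86.9], [6.8, -3.0, 94.7], [12.6, 12.4, 99.7]]
white 103 [[-6.1, -51.4, 86.8], [7.4, -40.7, 94.9], [13.4, -27.4, 99.3]]
```

Emit:
{"op": "arm_command", "data": {"deltas": [-1,0,0,0.02,0,-1,0,0,0.02,0,-1,0,0,0.012,0,-1,0,0,0.004,0,-1,0,0,0.003,0,-1,0,0,0.003,0,-1,0,0,0.0015,0,-1,0,0,0,0,-1,0,0,0,0]}}

```text
time: 25.32
position: [0.556, 0.1648, 0.0577]
tool_rot: [0.725, 0.688, 0.0, 0.0]
ft_force: [-0.2, 0.2, -1.3]
grip_width: 0.0423
grip_force: 24.8
```

Emit:
{"op": "arm_command", "data": {"deltas": [-1,-0.002,0,0,0,-1,-0.002,0,0,0,-1,-0.002,0,0,0,-1,-0.002,0,0,0,-1,-0.001,0,0,0,-1,-0.001,0,0,0,-1,-0.001,0,0,0,-1,0,0,0,0]}}

```text
time: 26.32
position: [0.5553, 0.154, 0.0576]
tool_rot: [0.725, 0.688, 0.0, -0.0]
ft_force: [-0.3, 1.3, -1.9]
grip_width: 0.042
grip_force: 24.8
```

```bash
python3 - <<'E'
from h import *
print(np.round(status.get_obs()['ft_force'],2))
p,d,c,Q=railcheck(.04)
save('rail3.png',cv2.resize(p[160:250,310:430],None,fx=5,fy=5,interpolation=cv2.INTER_CUBIC))
E
```

```text
[-0.31  1.31 -1.92]
rail +x face: x=29.2 slope -0.0053 y range [-93.1  89.1] n450
blue 427 x,y,z pct5/50/95 [[-8.5, -55.9, 49.8], [20.3, -23.7, 68.5], [22.7, 17.6, 81.3]]
white 198 [[-4.8, -51.0, 86.3], [8.0, -26.8, 95.0], [13.4, 4.6, 99.9]]
```

View pics/rail3.png

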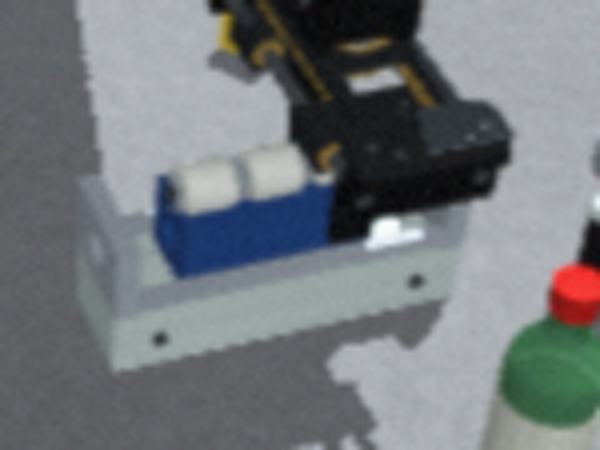

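The modules sit in the channel, and the y force shows contact. I'll push 1 mm more, release, and retreat toward the pin side.

Emit:
{"op": "arm_command", "data": {"deltas": [-1,-0.001,0,0,0,-1,0,0,0.0005,0,-1,0,0,0,0,0.3,0,0,0,0,0.3,0,0,0,0,0.3,0,0,-0.03,0,0.3,0,0,-0.05,0,0.3,0,0,-0.05,0,0.3,-0.06,0,0,0,0.3,-0.06,-0.03,0,0,0.3,-0.06,-0.03,0,0,0.3,-0.06,-0.03,0,0]}}

```text
time: 27.88
position: [0.4588, -0.072, 0.1874]
tool_rot: [0.725, 0.689, 0.0, 0.001]
ft_force: [0.4, -0.9, 0.3]
grip_width: 0.0565
grip_force: 0.0
```

```bash
python3 - <<'E'
from h import *
p,d,c,Q=railcheck(.04);bench(p,d,c)
p,d,c=cam('top');P=cloud(c,d);H=hsv(p)
org=(H[...,0]>=6)&(H[...,0]<16)&(H[...,1]>150)&(H[...,2]>100)
for b in blobs(org,20):
    v,u=np.where(b);print('org',b.sum(),np.round(np.nanmedian(P[b],0),3),rect(onz(c,np.c_[u,v],.026)[:,:2]))
save('top3.png',cv2.resize(p[120:290,180:480],None,fx=2.6,fy=2.6,interpolation=cv2.INTER_CUBIC))
strips(p,d,c,.082)
# shaft: bright pixels in each column, centreline on z=.012
g=cv2.cvtColor(p,cv2.COLOR_RGB2GRAY).astype(float)
L=[]
for u in range(312,372,3):
    col=g[148:162,u]-np.median(g[140:146,u]); w=np.clip(col-25,0,None)
    if w.sum()>0: L.append((u,148+(w*np.arange(14)).sum()/w.sum()))
q=onz(c,np.array(L),.010)
k=np.polyfit(q[:,1],q[:,0],1);r=q[:,0]-np.polyval(k,q[:,1]);print('shaft x=%.4f+%.4f*y'%(k[1],k[0]),'rms',r.std(), 'n',len(q),'x at y=-.17',np.polyval(k,-.17))
E
```

```text
rail +x face: x=29.3 slope -0.0044 y range [-92.5  88.9] n434
blue 522 x,y,z pct5/50/95 [[-8.1, -56.5, 49.2], [20.1, -15.7, 68.5], [22.8, 36.9, 81.0]]
white 317 [[-5.3, -51.1, 87.0], [6.6, -8.9, 95.2], [13.3, 36.3, 99.5]]
bench blue 283 [[0.535, 0.068, 0.046], [0.574, 0.104, 0.058], [0.577, 0.164, 0.07]]
org 154 [ 0.666 -0.171  0.027] (array([ 664.7, -170.7,   42.6,   24.1]), -88.5)
[276. 183.] 107 (array([571.6, 118.7,  99.5,   9.4]), 87.4)
shaft x=0.6576+-0.0510*y rms 0.0004580105143433593 n 20 x at y=-.17 0.6662813572978945
```

View pics/top3.png

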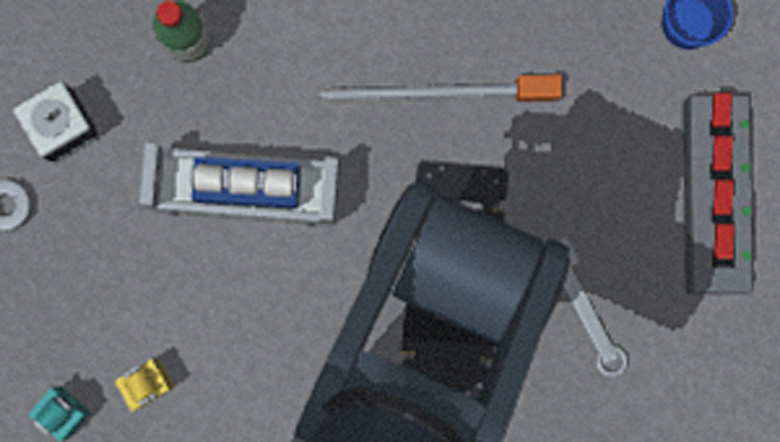

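Top view: the three modules are side by side in the channel, and the pin's handle is at crop position (540,87). Now I'll fetch the pin.

```bash
python3 -c "
from h import *
go(.6659,-.1645,.09,92.9)"
```

```text
th 86.59 roll -0.1101 shift after roll [-0.1004  0.2042  0.0972] pos [ 0.4569 -0.0746  0.1872]
```

Emit:
{"op": "arm_command", "data": {"deltas": [0,0,0,0,-0.104,0,-0.02,0.041,0,0,0,-0.02,0.041,0,0,0,-0.02,0.041,0,0,0,-0.02,0.041,0,0,0,-0.02,0.041,0,0,0,0,0,0.05,0,0,0,0,0.047,0,0,0,0,0,0,0,0,0,0,0]}}

```text
time: 29.22
position: [0.6708, -0.1594, 0.0916]
tool_rot: [0.688, 0.725, 0.0, 0.001]
ft_force: [0.2, 0.0, -0.1]
grip_width: 0.0431
grip_force: 0.0
```

```bash
python3 -c "
from h import *
go(.6659,-.1645,.005,92.9)"
```

```text
th 92.99 roll 0.0015 shift after roll [-0.0048 -0.0051  0.0866] pos [ 0.6708 -0.1594  0.0916]
```

Emit:
{"op": "arm_command", "data": {"deltas": [0,-0.0048,-0.005,0.03,0,0,0,0,0.03,0,0,0,0,0.02,0,0,0,0,0.006,0,0,0,0,0,0,-1,0,0,0,0,-1,0,0,0,0,-1,0,0,0,0,-1,0,0,0,0,-1,0,0,0,0], "newtons": 55}}

```text
time: 30.48
position: [0.6652, -0.1646, 0.0047]
tool_rot: [0.689, 0.725, 0.0, 0.001]
ft_force: [0.6, -0.0, 4.0]
grip_width: 0.0236
grip_force: 55.1
```

```bash
python3 -c "
from h import *
o=status.get_obs();print(o['position'],theta(),o['grip_force'])"
```

```text
[ 0.66519341 -0.1646248   0.00474277] 92.95057488276083 55.0682914769277
```

Emit:
{"op": "arm_command", "data": {"deltas": [-1,0,0,-0.02,0,-1,0,0,-0.04,0,-1,0,0,-0.04,0,-1,0,0,0,0,-1,0,0,0,0.052,-1,0,0,0,0.052,-1,0,0,0,0]}}

```text
time: 31.35
position: [0.6635, -0.164, 0.1026]
tool_rot: [0.725, 0.689, -0.001, -0.001]
ft_force: [-0.4, 0.0, -2.5]
grip_width: 0.0237
grip_force: 55.1
```

```bash
python3 -c "
from h import *
go(.5363,-.2125,.0587,87);o=status.get_obs();print(o['grip_width'],o['grip_force'])"
```

```text
th 87.03 roll 0.0005 shift after roll [-0.0551 -0.1245  0.0439] pos [ 0.6635 -0.164   0.1026]
0.02371572856069452 55.06053531076759
```

Emit:
{"op": "arm_command", "data": {"deltas": [-1,-0.028,0,0,0,-1,-0.027,0,0,0,-1,0,-0.025,0,0,-1,0,-0.025,0,0,-1,0,-0.025,0,0,-1,0,-0.025,0,0,-1,0,-0.0245,0,0,-1,0,0,0.022,0,-1,0,0,0.022,0,-1,0,0,0,0,-1,0,0,0,0,-1,0,0,0,0]}}

```text
time: 32.85
position: [0.5382, -0.2134, 0.0609]
tool_rot: [0.725, 0.688, 0.0, 0.001]
ft_force: [0.4, -0.3, -1.7]
grip_width: 0.0236
grip_force: 55.1
```

```bash
cat > tip.py <<'E'
from h import *
go(.5363,-.2125,.0587,87);o=status.get_obs();print(o['grip_width'],o['grip_force'],'tcp rail',inrail(o['position'])*1000)
for n in('top','scene'):
    p,d,c=cam(n);P=cloud(c,d);H=hsv(p);Q=inrail(P)*1000
    m=(abs(Q[...,0])<40)&(Q[...,1]<-97)&(Q[...,1]>-290)&(Q[...,2]>40)&(Q[...,2]<75)
    q=Q[m]
    if len(q)<20: print(n,'few',len(q)); continue
    kx=np.polyfit(q[:,1],q[:,0],1);kz=np.polyfit(q[:,1],q[:,2],1)
    print(n,len(q),'y',np.percentile(q[:,1],[1,99]).round(1),'x@-94 %.2f slope %.4f'%(np.polyval(kx,-94),kx[0]),'z@-94 %.2f slope %.4f'%(np.polyval(kz,-94),kz[0]))
    save('tip_%s_%d.png'%(n,int(o['time']*100)),cv2.resize(p[130:230,220:420] if n=='top' else p[170:290,230:380],None,fx=4,fy=4,interpolation=cv2.INTER_CUBIC))
E
python3 tip.py; ls pics
```

```text
th 87.0 roll -0.0 shift after roll [ 0.0008 -0.0019  0.0022] pos [ 0.5382 -0.2134  0.0609]
0.02360553859192741 55.060539934784174 tcp rail [   1.9154061  -339.17936623   60.91503959]
top 183 y [-286.1 -183.7] x@-94 5.03 slope 0.0108 z@-94 67.50 slope -0.0025
scene 343 y [-288.2 -124.1] x@-94 4.73 slope -0.0006 z@-94 63.38 slope -0.0014
bank.png
bank1.png
crop0.png
held.png
rail3.png
scene0.png
tip_scene_3285.png
tip_top_3285.png
top0.png
top3.png
```

Emit:
{"op": "arm_command", "data": {"deltas": [-1,0.01,-0.002,0.002,0,-1,0,0,0,0,-1,0,0,0,0,-1,0,0,0,0]}}

```text
time: 33.45
position: [0.5362, -0.2028, 0.0581]
tool_rot: [0.725, 0.688, 0.0, 0.0]
ft_force: [-0.4, -0.2, -1.9]
grip_width: 0.0239
grip_force: 55.1
```

```bash
rm pics/tip*; python3 tip.py; mv pics/tip_scene* pics/tipA.png; python3 - <<'E'
from h import *
p,d,c=cam('scene');np.savez('s1.npz',p=p)
M=np.array(c['camera_from_world']);K=np.array(c['intrinsics'])
def proj(w):
    q=M[:3,:3]@w+M[:3,3];s=np.array([q[0],-q[1]])/-q[2];s=s*(1+c['k1']*(s@s));return K[:2,:2]@s+K[:2,2]
a=np.radians(87);u=np.array([np.cos(a),np.sin(a),0])
for y in(-94,-120,-130,-160,-220,-260): print(y,((proj(np.array([.554,.1254,.06])+u*y/1000)-[230,170])*4).round(1))
E
```

```text
th 87.0 roll 0.0001 shift after roll [-0.0097  0.0006 -0.0006] pos [ 0.5362 -0.2028  0.0581]
0.02390558744741717 55.060199158033356 tcp rail [  -0.59916932 -328.70927388   58.09653988]
top 173 y [-273.8 -175.3] x@-94 2.53 slope 0.0114 z@-94 64.93 slope 0.0005
scene 347 y [-283.4 -114.9] x@-94 1.98 slope -0.0018 z@-94 60.65 slope 0.0004
-94 [396.5 156.5]
-120 [356.3 165. ]
-130 [340.7 168.3]
-160 [293.4 178.3]
-220 [197.1 198.7]
-260 [131.4 212.6]
```

View pics/tipA.png

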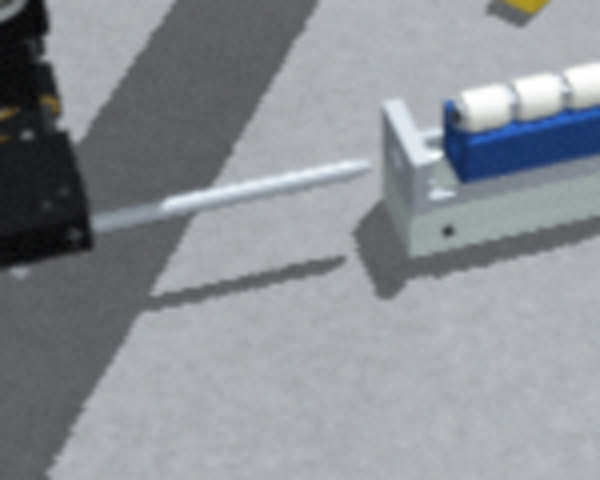

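The tip at crop (368,165) and the shaft line point at the hole at (399,158). I'll advance gently, watching the force.

Emit:
{"op": "arm_command", "data": {"deltas": [-1,0.005,0,-0.0005,0,-1,0.005,0,0,0,-1,0.005,0,0,0,-1,0.005,0,0,0,-1,0.005,0,0,0,-1,0.005,0,0,0,-1,0.005,0,0,0,-1,0,0,0,0]}}

```text
time: 34.6
position: [0.5378, -0.1673, 0.0585]
tool_rot: [0.725, 0.689, -0.0, -0.0]
ft_force: [0.4, 0.2, -1.5]
grip_width: 0.0233
grip_force: 55.1
```

```bash
cat > st.py <<'E'
from h import *
o=status.get_obs();print('rail',np.round(inrail(o['position'])*1000,2),'th',round(theta(),2),'F',np.round(o['ft_force'],2),'M',np.round(o['moment'],2),o['grip_width'],'rest to y=-110:',round(-110-inrail(o['position'])[1]*1000,1))
E
python3 st.py
```

```text
rail [  -0.88 -293.17   58.54] th 87.03 F [ 0.41  0.16 -1.5 ] M [-0.16 -0.17  0.03] 0.023337889528474886 rest to y=-110: 183.2
```

Emit:
{"op": "arm_command", "data": {"deltas": [-1,0.004,0.0005,0,0,-1,0.004,0,0,0,-1,0.004,0,0,0,-1,0.004,0,0,0,-1,0.004,0,0,0,-1,0.004,0,0,0,-1,0.004,0,0,0,-1,0.004,0,0,0,-1,0,0,0,0]}}

```text
time: 35.72
position: [0.54, -0.1355, 0.0585]
tool_rot: [0.725, 0.689, -0.0, -0.0]
ft_force: [-0.5, 0.0, -1.5]
grip_width: 0.0236
grip_force: 55.1
```

```bash
python3 st.py; python3 -c "
from h import *
railcheck(.04)"
```

```text
rail [  -0.36 -261.28   58.53] th 87.02 F [-0.53  0.02 -1.52] M [-0.03 -0.09  0.04] 0.023607182961382242 rest to y=-110: 151.3
rail +x face: x=29.3 slope -0.0046 y range [-92.2  89.5] n444
blue 505 x,y,z pct5/50/95 [[3.4, -56.1, 49.7], [20.3, -12.4, 69.3], [22.7, 37.7, 81.1]]
white 323 [[-5.0, -51.8, 86.5], [6.8, -8.8, 95.0], [13.4, 35.6, 99.7]]
```

No contact and the modules haven't moved. Continue.

Emit:
{"op": "arm_command", "data": {"deltas": [-1,0.005,0,0,0,-1,0.005,0,0,0,-1,0.005,0,0,0,-1,0.005,0,0,0,-1,0.005,0,0,0,-1,0.005,0,0,0,-1,0.005,0,0,0,-1,0.005,0,0,0,-1,0,0,0,0]}}

```text
time: 36.9
position: [0.542, -0.0955, 0.0585]
tool_rot: [0.725, 0.689, -0.0, -0.0]
ft_force: [-0.7, -0.0, -1.5]
grip_width: 0.0232
grip_force: 55.1
```

```bash
python3 st.py; python3 -c "
from h import *
railcheck(.04)"
```

```text
rail [  -0.38 -221.21   58.53] th 87.03 F [-0.66 -0.03 -1.47] M [-0.09 -0.12  0.01] 0.023217425457699198 rest to y=-110: 111.2
rail +x face: x=29.2 slope -0.0054 y range [-92.8  88.8] n445
blue 504 x,y,z pct5/50/95 [[4.0, -56.3, 49.9], [20.3, -13.8, 69.6], [22.8, 37.3, 80.9]]
white 319 [[-5.4, -51.5, 86.8], [6.8, -8.3, 95.0], [13.1, 36.4, 99.5]]
```

Emit:
{"op": "arm_command", "data": {"deltas": [-1,0.006,0,0,0,-1,0.006,0,0,0,-1,0.006,0,0,0,-1,0.006,0,0,0,-1,0.006,0,0,0,-1,0.006,0,0,0,-1,0.006,0,0,0,-1,0.006,0,0,0,-1,0,0,0,0]}}

```text
time: 38.08
position: [0.5446, -0.0475, 0.0585]
tool_rot: [0.725, 0.689, -0.0, -0.0]
ft_force: [-1.0, 0.3, -2.0]
grip_width: 0.0238
grip_force: 55.1
```

```bash
python3 st.py; python3 -c "
from h import *
railcheck(.04)"
```

```text
rail [  -0.38 -173.16   58.55] th 87.04 F [-0.96  0.26 -1.99] M [-0.09 -0.12  0.04] 0.023787409687918887 rest to y=-110: 63.2
rail +x face: x=29.2 slope -0.0051 y range [-92.8  90.1] n445
blue 502 x,y,z pct5/50/95 [[4.5, -56.2, 50.3], [20.3, -13.3, 69.1], [22.9, 37.2, 81.2]]
white 322 [[-5.2, -52.0, 87.2], [7.0, -8.7, 95.2], [13.2, 36.0, 99.1]]
```

Emit:
{"op": "arm_command", "data": {"deltas": [-1,0.006,0,0,0,-1,0.006,0,0,0,-1,0.006,0,0,0,-1,0.006,0,0,0,-1,0.006,0,0,0,-1,0.006,0,0,0,-1,0.006,0,0,0,-1,0.006,0,0,0,-1,0,0,0,0]}}

```text
time: 39.25
position: [0.5471, 0.0004, 0.0586]
tool_rot: [0.725, 0.689, -0.0, -0.0]
ft_force: [-0.6, -0.5, -1.6]
grip_width: 0.0235
grip_force: 55.1
```

```bash
python3 st.py; python3 -c "
from h import *
railcheck(.04)"
```

```text
rail [  -0.36 -125.17   58.56] th 87.04 F [-0.63 -0.54 -1.64] M [ 0.01 -0.11  0.05] 0.023465745353337696 rest to y=-110: 15.2
rail +x face: x=29.4 slope -0.0053 y range [-92.9  89.7] n453
blue 466 x,y,z pct5/50/95 [[12.6, -53.5, 50.6], [20.6, -7.9, 69.4], [22.8, 38.8, 81.0]]
white 313 [[-4.7, -49.3, 87.1], [6.7, -6.8, 95.0], [13.6, 36.4, 99.6]]
```

Emit:
{"op": "arm_command", "data": {"deltas": [-1,0.004,0,0,0,-1,0.004,0,0,0,-1,0.003,0,0,0,-1,0,0,0,0]}}

```text
time: 39.8
position: [0.5477, 0.0112, 0.0586]
tool_rot: [0.725, 0.688, -0.0, -0.0]
ft_force: [-0.4, 0.4, -1.4]
grip_width: 0.0238
grip_force: 55.1
```

Emit:
{"op": "arm_command", "data": {"deltas": [-1,0.002,0,0,0,-1,0.001,0,0,0,-1,0.001,0,0,0,-1,0,0,0,0]}}

```text
time: 40.3
position: [0.5479, 0.0149, 0.0586]
tool_rot: [0.725, 0.688, -0.0, 0.0]
ft_force: [-0.2, -0.0, -1.4]
grip_width: 0.0235
grip_force: 55.1
```

```bash
python3 st.py
```

```text
rail [  -0.27 -110.62   58.55] th 87.0 F [-0.16 -0.03 -1.36] M [-0.04 -0.08 -0.  ] 0.023519466894075667 rest to y=-110: 0.6
```

Emit:
{"op": "arm_command", "data": {"deltas": [-1,0.001,0,0,0,-1,0.001,0,0,0,-1,0,0,0,0]}}

```text
time: 40.67
position: [0.548, 0.0167, 0.0586]
tool_rot: [0.725, 0.688, -0.0, 0.0]
ft_force: [0.1, -2.1, -1.5]
grip_width: 0.0234
grip_force: 55.1
```

Emit:
{"op": "arm_command", "data": {"deltas": [-1,0.001,0,0,0,-1,0.001,0,0,0,-1,0,0,0,0]}}

```text
time: 41.05
position: [0.5481, 0.0167, 0.0586]
tool_rot: [0.725, 0.689, -0.001, 0.001]
ft_force: [-0.9, -9.6, -1.4]
grip_width: 0.0238
grip_force: 55.1
```

Emit:
{"op": "arm_command", "data": {"deltas": [-1,0.001,0,0,0,-1,0,0,0,0,-1,0,0,0,0]}}

```text
time: 41.42
position: [0.5481, 0.0168, 0.0586]
tool_rot: [0.725, 0.689, -0.002, 0.001]
ft_force: [-2.4, -12.0, -1.2]
grip_width: 0.0236
grip_force: 55.1
```

The handle is stopped against the cheek: the force rises while the position holds. I'll ease the preload, lower the pin onto its bores, release, lift away and check.

Emit:
{"op": "arm_command", "data": {"deltas": [-1,0,0,0.001,0,-1,-0.002,0,0,0,-1,0,0,0,0,-1,0,0,0,0]}}

```text
time: 41.92
position: [0.5483, 0.0167, 0.0579]
tool_rot: [0.725, 0.689, -0.001, 0.001]
ft_force: [-1.5, -7.1, 1.5]
grip_width: 0.0236
grip_force: 55.1
```

Emit:
{"op": "arm_command", "data": {"deltas": [-0.4,0,0,0,0,-0.1,0,0,0,0,-0.1,0,0,0,0,-0.1,0,0,0,0,-0.1,0,0,-0.02,0,-0.1,0,0,-0.05,0,-0.1,0,0,-0.05,0,-0.1,-0.05,-0.03,0,0,-0.1,-0.05,-0.03,0,0,-0.1,0,-0.03,0,0,-0.1,0,0,0,0]}}

```text
time: 43.3
position: [0.4504, -0.0769, 0.1774]
tool_rot: [0.726, 0.688, -0.0, -0.001]
ft_force: [1.3, 0.4, 1.0]
grip_width: 0.0391
grip_force: 0.0
```

```bash
python3 - <<'E'
from h import *
p,d,c,Q=railcheck(.04);H=hsv(p)
org=(H[...,0]>=6)&(H[...,0]<16)&(H[...,1]>150)&(H[...,2]>80)
for b in blobs(org,20): print('org',b.sum(),np.nanpercentile(Q[b],[2,50,98],axis=0).round(1).tolist())
t=(abs(Q[...,0])<15)&(Q[...,1]>97)&(Q[...,1]<150)&(Q[...,2]>45)&(Q[...,2]<75)
print('tip',t.sum(),np.nanpercentile(Q[t],[2,98],axis=0).round(1).tolist())
q=Q.copy();P=cloud(c,d)
def reg(name,z0,z1,x0,x1,y0,y1):
    q=P.reshape(-1,3);q=q[(q[:,2]>z0)&(q[:,2]<z1)&(q[:,0]>x0)&(q[:,0]<x1)&(q[:,1]>y0)&(q[:,1]<y1)]
    print(name,len(q),rect(q[:,:2]),q[:,2].max())
reg('oil',.05,.16,.65,.77,.12,.25);reg('motor',.04,.1,.56,.67,.26,.37)
s=p[160:290,290:450];save('end.png',cv2.resize(s,None,fx=4.5,fy=4.5,interpolation=cv2.INTER_CUBIC))
E
```

```text
rail +x face: x=29.3 slope -0.0045 y range [-92.7  89.6] n449
blue 507 x,y,z pct5/50/95 [[2.8, -56.1, 49.7], [20.4, -12.6, 69.5], [22.7, 38.4, 81.0]]
white 317 [[-5.1, -51.4, 87.3], [6.5, -7.7, 95.2], [13.4, 36.0, 99.4]]
org 1825 [[-713.7, 1091.6, -13.9], [-692.4, 1167.9, 207.9], [-683.7, 1553.1, 264.7]]
org 44 [[-2858.5, 1998.7, -743.5], [-2789.9, 2017.0, -699.5], [-2720.5, 2040.1, -661.9]]
org 287 [[-2586.9, 1064.0, -733.9], [-1106.4, 1075.2, -190.9], [-1025.9, 2052.2, -126.2]]
org 234 [[-9.3, -138.8, 54.5], [10.1, -119.3, 74.0], [14.3, -97.8, 77.6]]
tip 0 [nan, nan, nan]
oil 582 (array([713.5, 186. ,  47.5,  35.8]), 59.4) 0.13006481031168893
motor 485 (array([614.3, 312.8,  59.9,  57.6]), -57.4) 0.08497662702347164
  return np.nanmean(a, axis, out=out, keepdims=keepdims)
```

View pics/end.png

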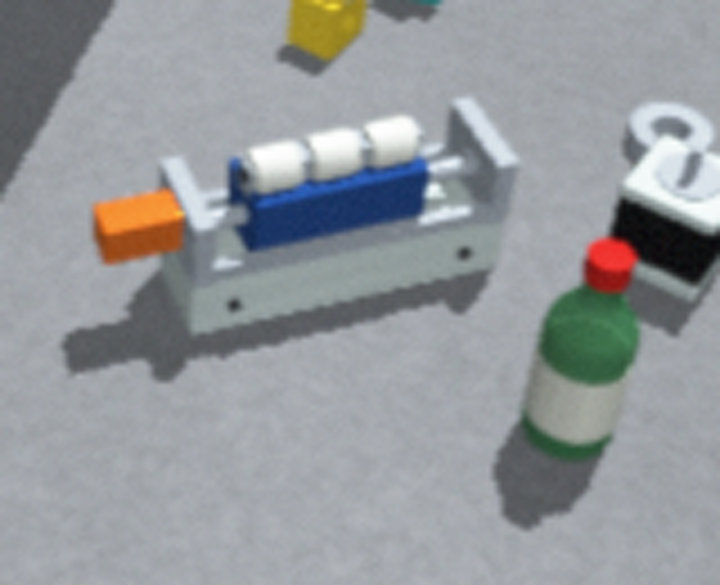

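End view: the handle is flush against the near cheek at crop (185,215), the shaft shows past the modules, and the bottle and motor are standing. One numeric check from the top camera for any gap at the handle, plus the switches.

```bash
python3 - <<'E'
from h import *
p,d,c=cam('top');H=hsv(p);P=cloud(c,d)
org=(H[...,0]>=6)&(H[...,0]<18)&(H[...,1]>130)&(H[...,2]>80)
for b in blobs(org,20):
    v,u=np.where(b);q=inrail(onz(c,np.c_[u,v],.078))*1000;print('org',b.sum(),np.percentile(q,[0,2,98,100],axis=0)[:,:2].round(1).tolist())
Q=inrail(P)*1000
m=(abs(Q[...,0])<28)&(Q[...,2]>76)&(Q[...,2]<92)&(Q[...,1]<-72)&(Q[...,1]>-105)&~org
print('cheek y',np.percentile(Q[m][:,1],[2,98]).round(1))
t=(abs(Q[...,0])<14)&(Q[...,2]>45)&(Q[...,2]<75)&(Q[...,1]>92)&(Q[...,1]<125)
print('tip',t.sum(),np.percentile(Q[t][:,1],[2,98]).round(1) if t.any() else '')
red=((H[...,0]<6)|(H[...,0]>174))&(H[...,1]>150)&(H[...,2]>60)
for b in blobs(red,15):
    v,u=np.where(b)
    if 430<u.mean()<480: print('sw',np.nanmedian(P[b],0).round(3))
E
```

```text
org 176 [[-12.2, -137.9], [-11.3, -137.1], [13.0, -94.8], [13.6, -94.0]]
cheek y [-93.5 -81.7]
tip 13 [ 98.5 107.1]
sw [ 0.642 -0.35   0.05 ]
sw [ 0.599 -0.352  0.05 ]
sw [ 0.556 -0.353  0.05 ]
sw [ 0.512 -0.355  0.051]
```

The handle front is at -94.0 against the cheek face at about -94, the tip is out past the far cheek, and all switches are over. Handing in.

```bash
python3 -c "
from rig import order
print(order.hand_in())"
```

```text
the job is handed in; nothing more can be done
None
```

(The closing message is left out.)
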